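# Load the nut chopper and hold its run lever at slow speed

## Task

Pour all five hazelnuts from the white dosing tray through the chopper's steel funnel into its clear jar, then set the empty tray back down upright on the counter and let go of it. Then press the chopper's spring-loaded run lever down with the fingers to half travel, where the lever is level (slow speed), never down to the bottom, and keep it there for at least three seconds; your program finishes while still holding the lever at level. Leave the tamper behind the tray, and the mug and the jar of sweets to the right of it, where they stand.

Things in the scene. Friction and masses are not known exactly. Their poses are not given: they have to be found in the camera images.
- chopper: Nut chopper, fixed to the counter: white base 110 (x) by 210 (y) by 36 mm high. Origin: centre of the underside; x points to its back, y to its left as seen from the robot's side, z up. On it at y = +48 mm stands a clear jar (inner diameter 51 mm, from z 43 to 111 mm) under a steel funnel; at y = -55 mm a white fork 136 mm high at x = +45 mm carries the run lever
- funnel_mouth (a point): centre of the funnel's mouth, level with its rim, 165 mm above the counter; the mouth is 120 mm across outside (wall 3 mm) and narrows over 47 mm to a 51 mm throat
- jar_floor (a point): centre of the jar's inner floor, 43 mm above the counter, straight below the funnel mouth
- run_lever (a joint): angle of the run lever, rad: 0 = up at rest (lever rises 0.35 rad toward its free end), 0.35 = level (half travel, slow speed), 0.70 = bottom stop. A spring pushes it up: about 2 N at the pad to start, 8 N at level, 14 N at the bottom. A grey gauge arm fixed beside the lever lies level, its top at the pivot's height
- lever_pad (a point): centre of the top of the black pad (34 by 40 mm) at the free end of the run lever, 72 mm from the pivot toward the robot side (-x of the chopper). The pivot lies at (45, -55, 120) mm in the chopper's frame, so with the lever level the pad's centre is at (-27, -55, 127) mm; at rest it is at (-20, -55, 151) mm
- tray: White dosing tray, 123 mm long (x), 50 wide (y), 30 high, 0.12 kg, walls 3, floor 4 mm. Origin: centre of the underside. Open spout at the -x end (tip x = -61 mm, 37 wide inside) behind a ramp rising to a lip about 13 mm up; end wall at x = +62. Side walls parallel (50 mm outside) from x = -20 to +62. Tipped about 50 deg spout-down it empties
- nut_0: a hazelnut, brown, about 16 mm across and 17 mm long, 10 g; origin near its middle. Five of them lie in the dosing tray at the start
- nut_1: a hazelnut, brown, about 16 mm across and 17 mm long, 10 g; origin near its middle. Five of them lie in the dosing tray at the start
- nut_2: a hazelnut, brown, about 16 mm across and 17 mm long, 10 g; origin near its middle. Five of them lie in the dosing tray at the start
- nut_3: a hazelnut, brown, about 16 mm across and 17 mm long, 10 g; origin near its middle. Five of them lie in the dosing tray at the start
- nut_4: a hazelnut, brown, about 16 mm across and 17 mm long, 10 g; origin near its middle. Five of them lie in the dosing tray at the start
- tamper: bystander: tamper with a brown knob, 58 mm across, 89 mm high, standing behind the tray; origin at the centre of the underside
- mug: bystander: green and white mug, 65 mm across, 91 mm over its handle, 55 mm high; origin at the underside
- jar: bystander: small closed jar of sweets with a yellow lid, 64 mm across, 82 mm high; origin at the centre of the underside
Mind the look-alikes: they are no part of the job. There is more than one size of the tray; the one meant has the size given above.

How it is judged:
On the way, in this order (a step that is already met when the one before it is completed fails the run):
1. all five hazelnuts are in the jar (horizontal distance between each of nut_0, nut_1, nut_2, nut_3, nut_4 and jar_floor below 0.03 m and z of nut_0 in the frame of jar_floor between -0.005 and 0.068 m and z of nut_1 in the frame of jar_floor between -0.005 and 0.068 m and z of nut_2 in the frame of jar_floor between -0.005 and 0.068 m and z of nut_3 in the frame of jar_floor between -0.005 and 0.068 m and z of nut_4 in the frame of jar_floor between -0.005 and 0.068 m), for 0.2 s.
2. the tray stands upright on the counter, let go (height (world z) of tray between -0.005 and 0.008 m and angle between tray's own z axis and vertical below 0.12 rad and linear speed of tray below 0.03 m/s and contact force between tray and the fingers below 0.1 N), for 0.2 s.
3. the run lever is held near level by the fingers for three seconds (value of joint run_lever between 0.24 and 0.46 rad and contact force between the fingers and chopper above 2 N and contact force between tray and chopper below 0.1 N), for 3 s.
At the end, for the whole second after the job is handed in: All five nuts lie in the jar (30 mm of its axis, under 68 mm above its floor); the tray stands still and upright (0.12 rad) on the counter, untouched; the fingers hold the run lever between 0.24 and 0.46 rad (level 0.35) with over 2 N, the tray not helping (all of step 1 and all of step 2 and all of step 3); the arm keeps its last pose, push and grip.
It fails at once if the run lever is pushed down to the bottom (beyond 0.62 rad) (value of joint run_lever above 0.62 rad).
It fails at once if the tamper is moved by more than 30 mm or tipped over (distance of tamper from where it was at the start of the episode above 0.03 m or angle between tamper's own z axis and vertical above 0.4 rad).
It fails at once if the mug is moved by more than 30 mm or tipped over (distance of mug from where it was at the start of the episode above 0.03 m or angle between mug's own z axis and vertical above 0.4 rad).
It fails at once if the jar is moved by more than 30 mm or tipped over (distance of jar from where it was at the start of the episode above 0.03 m or angle between jar's own z axis and vertical above 0.4 rad).
It also fails if it takes over 72 s, if anything falls off the work surface, if the arm or the gripper's body presses on something with over 40 N, if the wrist force passes 120 N, or if a joint passes its speed limit or range.

## Robot

A 7-joint arm with a two-finger parallel gripper is mounted at the origin on a cart in front of the work surface, level with it; the furniture and walls round the work are solid. World frame = base frame: x ahead of the robot, y to its left, z up, the work surface at z = 0. Lengths are in m, angles in rad, forces in N, time in s.
With the tool pointing down it reaches from about 0.4 to 0.85 m from the base axis. Payload 4.5 kg.
Tool frame: the origin (TCP) lies at the very end of the fingers, on their centre line; the grasp point (between the pads) lies 19 mm behind it; z points along the fingers, y is the line along which they close (so a half turn about z gives the same grasp; the last joint's range is limited). The gripper opens to 88 mm and grips with 3 to 60 N. Pads are 18 mm wide; open, the fingers measure 123 mm over their backs; the gripper's body (75 mm by 187 mm) begins 45 mm behind the grasp point.
Start: joints at [1.146, 0.689, -0.195, 1.565, 0.157, 0.902, -0.215], TCP at [0.277, -0.56, 0.203] pointing down, gripper open.
Joint ranges: [-3.01, 3.01], [-0.46, 2.08], [-1.47, 1.51], [0.13, 2.56], [-1, 4.14], [0.04, 2.09], [-2.66, 2.66]. Speed limits (rad/s): [2.57, 2.57, 3.14, 3.14, 3.14, 3.14, 3.14].

## Interface

Orientations are given as [roll, pitch, yaw] about the fixed x, y, z axes, in that order (R = Rz(yaw) Ry(pitch) Rx(roll)).
In Python, from plant import * gives the robot as it stands. Calls block until the motion is done:
- movep(position, orientation): joint-space move of the TCP to a pose.
- move_linear(position, ori=None, vel=0.15, until_force=None): straight line of the TCP; ori=None keeps the orientation; vel is the mean speed in m/s. With until_force (N) it stops when the force on the tool has changed by that much, and returns True; else False.
- move_joints(angles): joint-space move.
- open_jaws() and close_gripper(newtons=None): open the fingers fully, or close them until they stop; newtons is the grip in N (None keeps the last).
- dwell(seconds).
- solve_ik(position, orientation): joint angles nearest the present ones, or None.
- capture(name): name is "side" or "top" or "wrist"; returns a dict with "pixels" (420x560x3 uint8, red, green, blue), "fx", "fy", "cx", "cy" (pixels), "R" (3x3) and "t" (3): a world point X has camera coordinates R X + t. Camera axes: x right, y down, z forward; pixel columns grow to the right and rows downward; lengths in m; the calibration is good to about 2 mm. A picture is of the moment at which its call begins. There is no depth.
A pose or a line that the arm cannot do raises MotionError and nothing moves.
- job_done(): hands the job in; it is judged then, once.
Readings, each from a call of its own:
- read_time_s(): time.
- read_joint_pos(): joint angles.
- read_qd(): joint speeds.
- read_effort(): joint torques, N m.
- read_ee_pos(): TCP position.
- read_orientation(): TCP orientation.
- read_ft_force(): force on the tool from outside, world axes, zero at the start.
- read_ft_torque(): the same for the moment, N m.
- read_finger_gap(): opening from 0.0 (shut) to 1.0 (fully open).
- read_finger_force(): force on a finger pad.
Only numpy, scipy, OpenCV 4.12 (cv2) and the standard library are available. Lean on these libraries where they do the work, as an engineer would, in place of code of your own. Each camera call takes 0.05 s, during which the arm holds its last target. There are 200 camera calls.

## Working session

There is one attempt and no reset: what is moved stays moved. The work goes in short steps, each a Python script; the robot and the scene stay as the last script left them, time stands still between calls to the robot, and variables do not carry over. Pictures are saved under pics/ and viewed, at most 10 in all, crops included, and the job is handed in when it is done.

```bash
mkdir -p pics; ls; cat > h.py <<'E'
from plant import *
import numpy as np, cv2, json
def snap(cam,name):
    c=capture(cam); cv2.imwrite(f'pics/{name}.png',c['pixels'][:,:,::-1])
    np.savez(f'pics/{name}.npz',**{k:np.array(v) for k,v in c.items()}); return c
def ray(c,u,v,z):
    R=np.array(c['R']);t=np.array(c['t']); d=R.T@np.array([(u-c['cx'])/c['fx'],(v-c['cy'])/c['fy'],1]); o=-R.T@t
    return o+d*(z-o[2])/d[2]
def proj(c,X):
    p=np.array(c['R'])@np.array(X)+np.array(c['t']); return float(c['fx']*p[0]/p[2]+c['cx']),float(c['fy']*p[1]/p[2]+c['cy'])
E
python3 - <<'E'
from h import *
for n in('top','side'):
    c=snap(n,n+'0'); print(c['fx'],c['R'],c['t'])
a=cv2.imread('pics/top0.png');print(read_time_s(),read_orientation())
E
```

```text
pics
532.6671035379798 [[-0.02913029 -0.9991703  -0.02846295]
 [-0.99639768  0.03129472 -0.07881814]
 [ 0.07964349  0.02606442 -0.99648259]] [-0.17084066  0.5548234   1.25539188]
480.6762428711234 [[-0.85589213 -0.51667107 -0.02235346]
 [-0.26203191  0.47052317 -0.84258366]
 [ 0.44585642 -0.7153034  -0.53810139]] [0.35715432 0.33907414 0.99327758]
0.1 [-3.13999460e+00  1.38007053e-04  4.58886939e-01]
```

View pics/top0.png

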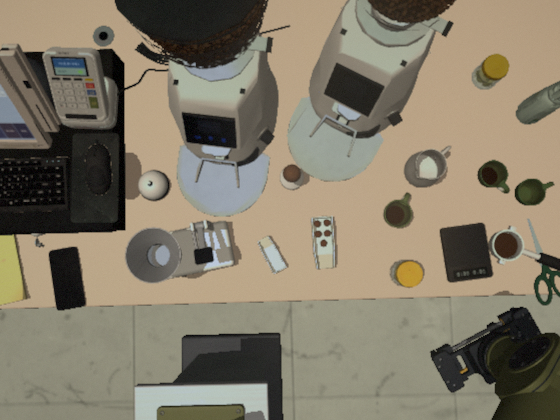

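View pics/side0.png

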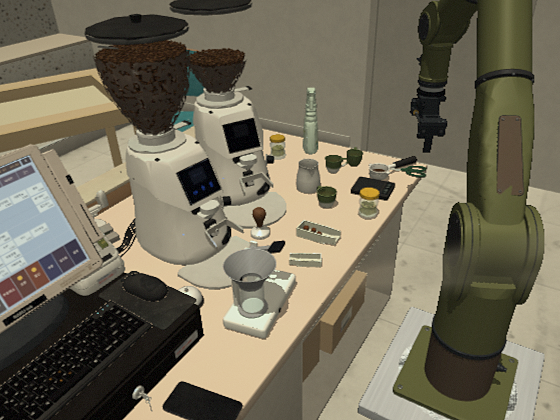

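Top view: the chopper is around (180,250), with its funnel at about (153,255) and lever at about (208,245). The small look-alike tray is at (272,254), the nut tray at (323,243), the tamper at (291,176), the mug at (398,212) and the yellow jar at (408,273).

```bash
python3 - <<'E'
import cv2
a=cv2.imread('pics/top0.png')[200:300,118:248]; b=cv2.imread('pics/top0.png')[205:285,255:345]
a=cv2.resize(a,(520,400),interpolation=cv2.INTER_CUBIC)
b=cv2.resize(b,(450,400),interpolation=cv2.INTER_CUBIC)
s=cv2.imread('pics/side0.png')[205:340,215:350]
cv2.imwrite('pics/c1.png',cv2.hconcat([a[:, :380*1+60],b[:, 90:]]))
cv2.imwrite('pics/c2.png',cv2.resize(s,None,fx=4.4,fy=4.4,interpolation=cv2.INTER_CUBIC))
E
```

```text
(no output)
```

View pics/c1.png

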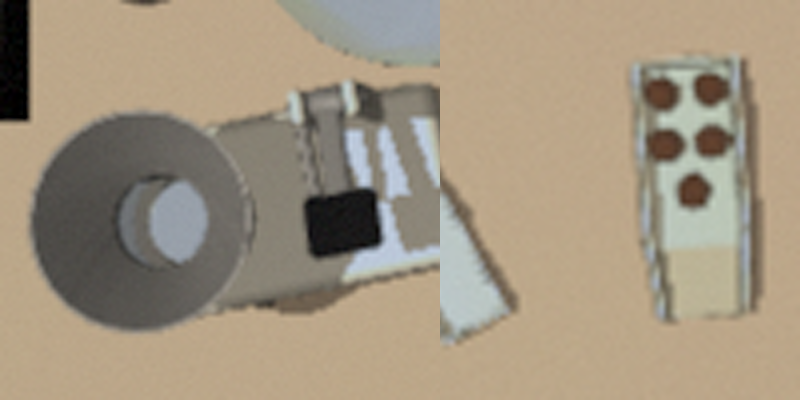

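View pics/c2.png

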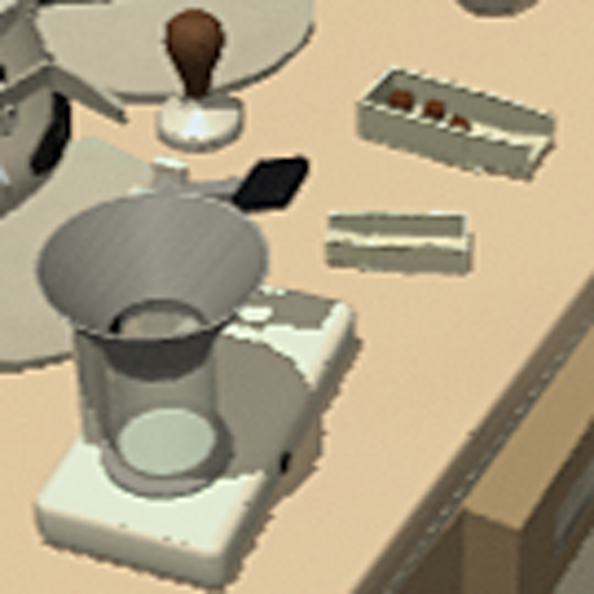

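The crops show the rim centre at about px (153.2,255) and the pad centre at about (203.8,255.8). The nut tray's end wall is centred at about (322.7,217) and its spout, pointing toward the robot, at about (326,268). The funnel and jar are empty.

```bash
python3 - <<'E'
from h import *
c=dict(np.load('pics/top0.npz')); s=dict(np.load('pics/side0.npz'))
U=lambda x,y:(255+(x-350)/5,205+y/5)
rim=ray(c,153.25,255,.165);pad=ray(c,203.75,255.75,.151)
print('rim',rim,'pad',pad,'dist (exp)',np.linalg.norm(rim[:2]-pad[:2]),np.hypot(103,20))
e1=[ray(c,*U(*p),.03) for p in((634,62),(743,58))];sp=[ray(c,*U(*p),.03) for p in((660,320),(750,312))]
print(e1,sp);b=(e1[0]+e1[1])/2;f=(sp[0]+sp[1])/2;print('len',np.linalg.norm(b-f),'mid',(b+f)/2,'yaw',np.arctan2(*(b-f)[1::-1]))
# chopper yaw: vector funnel->pad is (-20,-103) in chopper frame
d=pad-rim;print('chyaw',np.arctan2(d[1],d[0])-np.arctan2(-103,-20))
for X in(rim,b,f): print(proj(s,X))
print('tamper',ray(c,291,170,.08),'mug',ray(c,398,212,.05),'jar',ray(c,408,273,.08))
E
```

```text
rim [0.4588419  0.06737278 0.165     ] pad [ 0.45419909 -0.03781074  0.151     ] dist (exp) 0.10528593387389991 104.92378186092989
[array([ 0.53788833, -0.27683435,  0.03      ]), array([ 0.53817745, -0.32835092,  0.03      ])] [array([ 0.41605566, -0.28480517,  0.03      ]), array([ 0.41858986, -0.32709231,  0.03      ])]
len 0.12075677681333442 mid [ 0.47767782 -0.30427069  0.03      ] yaw 0.027795860625932946
chyaw 0.14767669919788906
(249.43666879700834, 262.8232855965394)
(300.5403620834532, 222.5022340305029)
(337.72919094250784, 233.33363869914547)
tamper [ 0.64467413 -0.23081239  0.08      ] mug [ 0.54278337 -0.4760427   0.05      ] jar [ 0.40259327 -0.4856482   0.08      ]
```

```bash
cat >> h.py <<'E'
from scipy.spatial.transform import Rotation as Ro
RIM=np.array([.459,.0674,.165]); TR=np.array([.4775,-.3043]); TY=.018
GX,GZ=.010,.006
LIP=np.array([-.061,0,.013])
def tool(Rt,pt,alpha=0):
    "tool pose for tray rotation Rt (Rotation), tray origin pt; alpha = hand pitch in tray frame"
    R=Rt*Ro.from_euler('xyz',[np.pi,alpha,0]); return list(np.array(pt)+Rt.apply([GX,0,GZ])), list(R.as_euler('xyz'))
def pour(th,psi,tip,alpha=0):
    Rt=Ro.from_euler('xyz',[0,-th,psi]); return tool(Rt,np.array(tip)-Rt.apply(LIP),alpha)
E
python3 - <<'E'
from h import *
for al in (0,.2,.35,.5):
  g=tool(Ro.from_euler('z',TY),[*TR,0],al)
  print('al',al,'pick',solve_ik(*g) is not None)
  for psi in np.arange(-1.6,1.7,.4):
    tip=RIM+[.008*np.cos(psi),.008*np.sin(psi),.010]
    print(round(psi,1),[solve_ik(*pour(th,psi,tip,al)) is not None for th in np.arange(0,1.15,.2)])
E
```

```text
al 0 pick True
-1.6 [True, True, True, True, True, True]
-1.2 [True, True, True, True, True, True]
-0.8 [True, True, True, True, True, True]
-0.4 [True, True, True, True, True, False]
-0.0 [True, True, False, True, False, False]
0.4 [True, True, True, True, False, False]
0.8 [True, True, True, True, True, False]
1.2 [True, True, True, True, True, True]
1.6 [True, True, True, True, True, True]
al 0.2 pick True
-1.6 [True, True, True, True, True, True]
-1.2 [True, True, True, True, True, True]
-0.8 [True, True, True, True, True, True]
-0.4 [True, True, True, True, True, True]
-0.0 [True, True, True, True, True, False]
0.4 [True, True, True, True, True, False]
0.8 [True, True, True, True, True, True]
1.2 [True, True, True, True, True, True]
1.6 [True, True, True, True, True, True]
al 0.35 pick True
-1.6 [True, True, True, True, True, True]
-1.2 [True, True, True, True, True, True]
-0.8 [True, True, True, True, True, True]
-0.4 [True, True, True, True, True, True]
-0.0 [True, True, True, True, True, True]
0.4 [True, True, True, True, False, True]
0.8 [True, True, True, True, True, True]
1.2 [True, True, True, True, True, True]
1.6 [True, True, True, True, True, True]
al 0.5 pick True
-1.6 [True, True, True, True, True, True]
-1.2 [True, True, True, True, True, True]
-0.8 [True, True, True, True, True, True]
-0.4 [True, True, True, True, True, True]
-0.0 [True, True, True, True, True, True]
0.4 [True, True, True, True, True, True]
0.8 [True, True, True, True, True, True]
1.2 [True, True, True, True, True, True]
1.6 [True, True, True, True, True, True]
```

```bash
cat >> h.py <<'E'
AL=.2
PICK=tool(Ro.from_euler('z',TY),[*TR,0],AL)
up=lambda p,z:[p[0],p[1],z]
E
python3 - <<'E'
from h import *
p,o=PICK
movep(up(p,.17),o); move_linear(p,o,vel=.1); close_gripper(20); print(read_finger_gap()*88,read_finger_force())
move_linear(up(p,.08),o,vel=.08); snap('side','s1'); a=cv2.imread('pics/s1.png')[140:330,200:420]
cv2.imwrite('pics/s1c.png',cv2.resize(a,None,fx=3,fy=3)); print(read_time_s(),read_ft_force(),read_finger_gap()*88)
E
```

```text
0.5010295853676109 0.0
5.6 [ 0.34144252 -0.52545968 -0.06355271] 0.2926637059631997
```

View pics/s1c.png

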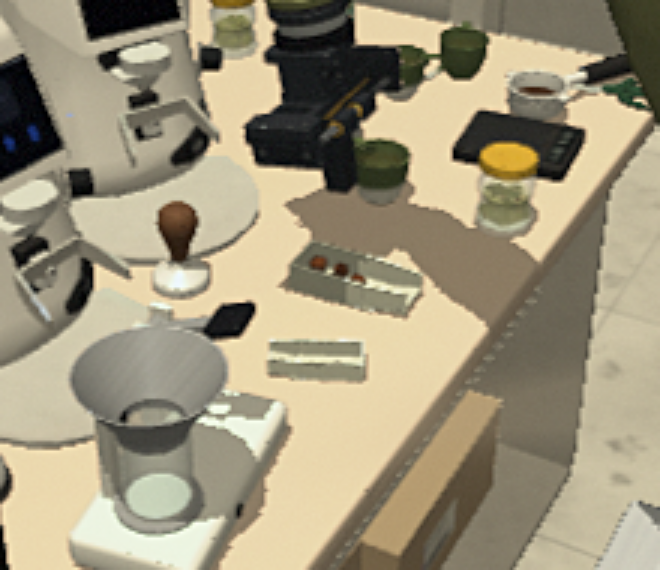

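The fingers shut on air. The gripper appears raised and beyond the tray at about (320,150), and the tray is untouched.

```bash
python3 - <<'E'
from h import *
print(PICK,read_ee_pos(),read_orientation(),read_joint_pos())
s=dict(np.load('pics/s1.npz')); u,v=proj(s,read_ee_pos()); print((u-200)*3,(v-140)*3, Ro.from_euler('xyz',read_orientation()).as_matrix())
E
```

```text
([np.float64(0.4874983800437395), np.float64(-0.30412000971984254), np.float64(0.005999999999999999)], [np.float64(3.141592653589793), np.float64(0.19999999999999996), np.float64(0.017999999999999794)]) [ 0.4870669  -0.30387819  0.07941155] [-3.14100974  0.2011099   0.01816123] [ 0.40837275  0.86749866  0.02815288  1.63919638  0.08822081  0.81899021
 -1.19036539]
348.41694138699404 218.50525915869108 [[ 9.79683885e-01  1.80438101e-02 -1.99734590e-01]
 [ 1.77942235e-02 -9.99837034e-01 -3.04481866e-03]
 [-1.99756980e-01 -5.71162170e-04 -9.79845305e-01]]
```

```bash
python3 - <<'E'
from h import *
s=dict(np.load('pics/s1.npz')); print(ray(s,312.7,202.3,.08),ray(s,312.7,202.3,.11))
open_jaws(); c=snap('top','t1'); w=snap('wrist','w1'); a=c['pixels'][:,:,::-1][195:315,240:380]; print(proj(c,read_ee_pos()),proj(w,read_ee_pos()))
cv2.imwrite('pics/t1c.png',cv2.hconcat([cv2.resize(a,(490,420)),cv2.resize(w['pixels'][:,70:360,::-1],(290,420))]))
E
```

```text
[ 0.52274652 -0.34960677  0.08      ] [ 0.49984765 -0.30609674  0.11      ]
(325.555898505429, 237.60468787090872) (284.04856140408486, 235.85090719133868)
```

View pics/t1c.png

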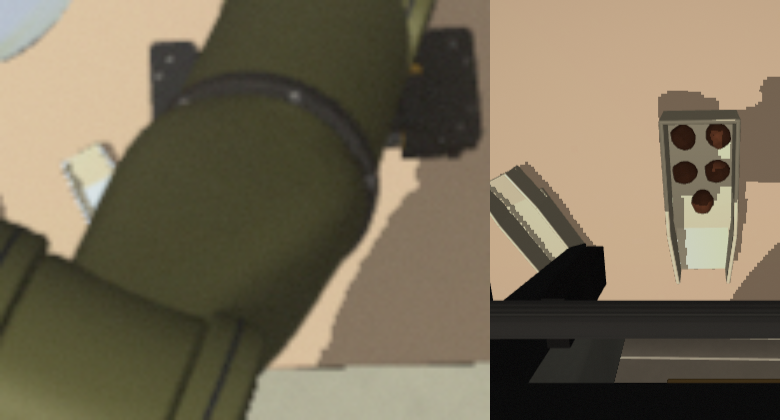

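The tray is untouched with all five nuts, and the hand is centred over it sideways. It looks as if the fingertips were higher than I assumed, so I'll check that numerically in the wrist frame, where the left fingertip's inner edge is at u≈185, v≈245–285.

```bash
python3 - <<'E'
from h import *
print(read_ee_pos(),read_finger_gap())
w=dict(np.load('pics/w1.npz'));p=np.array(read_ee_pos());R=Ro.from_euler('xyz',read_orientation())
for z in(0,-.015,-.03,-.045,-.064): print(z,[tuple(np.round(proj(w,p+R.apply([x,y,z])))) for y in(.044,-.044) for x in (-.009,.009)])
# dark mask extents in wrist picture
g=w['pixels'].astype(int).max(2)<40
for v in range(240,305,6): 
    r=np.where(g[v])[0]; print(v,[ (int(q[0]),int(q[-1])) for q in np.split(r,np.where(np.diff(r)>3)[0]+1) if len(q)>3][:6])
for z in(0,.03): # tray corners by wrist ray: back corners top, spout
    pass
for q in((660-490+70,116),(740-490+70,113),(679-490+70,280),(729-490+70,282)): print(ray(w,*q,.03))
E
```

```text
[ 0.48748567 -0.30411263  0.07997578] 1.0013727943538575
0 [(np.float64(364.0), np.float64(251.0)), (np.float64(366.0), np.float64(220.0)), (np.float64(204.0), np.float64(251.0)), (np.float64(202.0), np.float64(220.0))]
-0.015 [(np.float64(370.0), np.float64(262.0)), (np.float64(373.0), np.float64(229.0)), (np.float64(198.0), np.float64(262.0)), (np.float64(196.0), np.float64(229.0))]
-0.03 [(np.float64(378.0), np.float64(276.0)), (np.float64(380.0), np.float64(239.0)), (np.float64(190.0), np.float64(276.0)), (np.float64(188.0), np.float64(240.0))]
-0.045 [(np.float64(387.0), np.float64(291.0)), (np.float64(390.0), np.float64(252.0)), (np.float64(182.0), np.float64(291.0)), (np.float64(178.0), np.float64(252.0))]
-0.064 [(np.float64(401.0), np.float64(316.0)), (np.float64(405.0), np.float64(272.0)), (np.float64(168.0), np.float64(316.0)), (np.float64(163.0), np.float64(272.0))]
240 []
246 [(153, 165), (402, 413)]
252 [(144, 182), (385, 424)]
258 [(0, 64), (136, 183), (384, 431), (503, 559)]
264 [(0, 66), (128, 183), (384, 439), (502, 559)]
270 [(0, 67), (120, 184), (383, 446), (500, 559)]
276 [(0, 68), (114, 184), (383, 454), (499, 559)]
282 [(0, 69), (106, 185), (382, 461), (498, 559)]
288 [(0, 36), (63, 70), (99, 182), (385, 468), (497, 505), (531, 559)]
294 [(0, 31), (67, 71), (91, 179), (388, 476), (496, 500), (537, 559)]
300 [(0, 27), (68, 72), (84, 176), (391, 483), (495, 499), (541, 559)]
[ 0.54090596 -0.27662577  0.03      ]
[ 0.54353962 -0.32472681  0.03      ]
[ 0.41795685 -0.2864465   0.03      ]
[ 0.41674343 -0.3243702   0.03      ]
```

Both cameras put the fingertips about 30–38 mm short of the reported TCP. I'll confirm with a gentle touch on the counter, fingers open astride the tray.

```bash
python3 - <<'E'
from h import *
p,o=PICK; a=Ro.from_euler('xyz',o).apply([0,0,1]); p=np.array(p)
move_linear(list(p+a*0.0),o,vel=.08); print(read_ft_force())
r=move_linear(list(p+a*.045),o,vel=.02,until_force=3); print(r,read_ee_pos(),read_ft_force(),read_time_s())
E
```

```text
[-0.1990287   0.38016935  0.84084743]
True [ 0.47955882 -0.30424198 -0.03341113] [ 0.53999276 -0.397653    3.67337174] 9.875
```

Confirmed: the real fingertips are about 35 mm short of the reported TCP. I'll add that offset and grip.

```bash
sed -i 's/^GX,GZ=.*/GX,GZ=.010,.008; L=.035/; s/    R=Rt\*Ro/    R=Rt*Ro/; s/return list(np.array(pt)+Rt.apply(\[GX,0,GZ\]))/return list(np.array(pt)+Rt.apply([GX,0,GZ])+R.apply([0,0,L]))/' h.py; python3 - <<'E'
from h import *
p,o=PICK; print(p)
move_linear(p,o,vel=.03); close_gripper(25); print(read_finger_gap()*88,read_finger_force(),read_ft_force())
move_linear(up(p,p[2]+.06),o,vel=.05); print(read_finger_gap()*88,read_finger_force(),read_ft_force(),read_time_s())
snap('side','s2'); a=cv2.imread('pics/s2.png')[140:330,200:420]; cv2.imwrite('pics/s2c.png',cv2.resize(a,None,fx=3,fy=3))
for psi in(-.3,-.5,-.8): print(psi,[solve_ik(*pour(th,psi,RIM+[.007,-.004,.012],AL)) is not None for th in np.arange(0,1.2,.1)])
E
```

```text
[np.float64(0.48054607989060405), np.float64(-0.3042451646396223), np.float64(-0.026302330224443463)]
49.539453781337244 24.98822213150561 [-0.51410475  1.20825207 -0.27300404]
49.413577756714844 24.989730804227293 [ 0.72271735 -0.29455971 -1.401542  ] 12.3
-0.3 [True, True, True, True, True, True, False, True, True, True, False, False]
-0.5 [True, True, True, True, True, True, True, True, True, True, True, True]
-0.8 [True, True, True, True, True, True, True, True, True, True, True, True]
```

View pics/s2c.png

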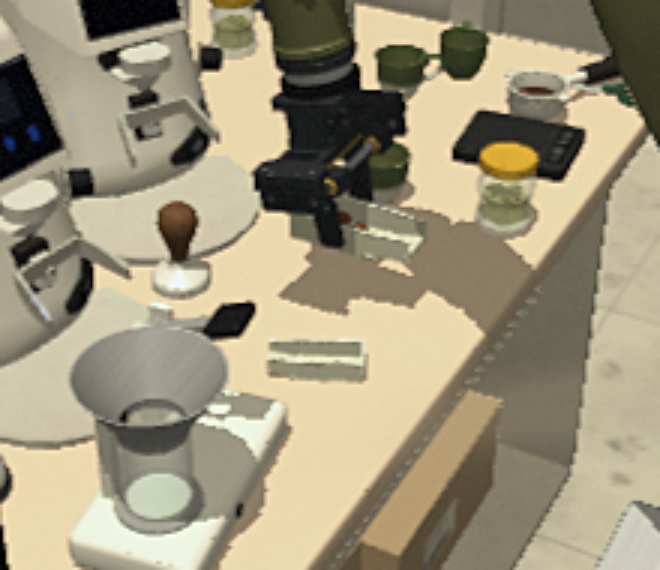

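The tray is held level in the fingers with the nuts in it. Next is the carry and the pour.

```bash
python3 - <<'E'
from h import *
psi=-.6; off=np.array([np.cos(psi),np.sin(psi),0])*.012
o0=PICK[1]; p=read_ee_pos()
move_linear(up(p,.20),o0,vel=.12)
P=lambda th,z:pour(th,psi,np.r_[(RIM+off)[:2],z],AL)
move_linear(*P(0,.21),vel=.12); print(read_time_s())
for th in np.arange(.1,1.11,.1):
    move_linear(*P(th,.205-.03*min(th/.6,1)),vel=.03)
print(read_time_s(),read_ft_force()); snap('side','p1'); dwell(.5)
for i in range(2): move_linear(*P(1.0,.175),vel=.06); move_linear(*P(1.12,.175),vel=.06)
snap('side','p2'); w=snap('wrist','p2w'); t=snap('top','p2t'); print(read_time_s())
a=cv2.imread('pics/p2.png')[170:350,190:330]
cv2.imwrite('pics/p2c.png',cv2.hconcat([cv2.resize(a,None,fx=2.8,fy=2.8),cv2.resize(w['pixels'][:,:,::-1],(400,504))]))
E
```

```text
16.8Traceback (most recent call last):
  File "<stdin>", line 8, in <module>
plant.MotionError: the arm cannot follow that straight line within its joint ranges
```

```bash
python3 - <<'E'
from h import *
q=np.array(read_joint_pos());print(q.round(2),Ro.from_euler('xyz',read_orientation()).as_euler('zyx'))
for psi in(-.6,-.8,-1,-1.2,-1.5):
    off=np.array([np.cos(psi),np.sin(psi),0])*.012
    print(psi)
    for th in (0,.2,.4,.6,.8,1.,1.1):
        s=solve_ik(*pour(th,psi,np.r_[(RIM+off)[:2],.205-.03*min(th/.6,1)],AL)); print('  ',th,None if s is None else np.round(s,2))
E
```

```text
[-0.68  0.61  0.55  2.22 -0.06  0.12 -2.37] [0.63757669 0.32379918 2.90772323]
-0.6
   0 [ 0.04  0.69 -0.16  1.75 -0.04  0.87 -2.24]
   0.2 [-0.17  0.61  0.06  1.9  -0.06  0.63 -2.24]
   0.4 [-0.41  0.58  0.3   2.06 -0.06  0.38 -2.29]
   0.6 [-0.69  0.61  0.55  2.22 -0.06  0.12 -2.37]
   0.8 [-0.98  0.74  0.89  2.36  3.69  0.15  0.06]
   1.0 [-1.09  0.82  0.86  2.48  2.78  0.36  0.79]
   1.1 [-1.14  0.89  0.86  2.53  2.67  0.47  0.8 ]
-0.8
   0 [ 0.05  0.66 -0.11  1.8  -0.11  0.82 -2.32]
   0.2 [-0.19  0.6   0.14  1.94 -0.13  0.61 -2.34]
   0.4 [-0.47  0.59  0.39  2.07 -0.14  0.4  -2.4 ]
   0.6 [-0.75  0.64  0.65  2.2  -0.14  0.2  -2.47]
   0.8 [ 0.21  0.86 -1.25  2.25  1.42  1.46  2.03]
   1.0 [-1.21  0.96  1.11  2.39  3.66  0.12 -0.23]
   1.1 [-1.26  1.    1.08  2.42  2.88  0.15  0.46]
-1
   0 [ 0.05  0.64 -0.05  1.87 -0.2   0.76 -2.41]
   0.2 [-0.22  0.59  0.21  1.98 -0.21  0.59 -2.44]
   0.4 [-0.52  0.6   0.49  2.08 -0.22  0.43 -2.5 ]
   0.6 [-0.8   0.68  0.74  2.17 -0.23  0.29 -2.58]
   0.8 [-1.08  0.87  1.07  2.24 -0.73  0.24 -2.16]
   1.0 [ 0.04  0.96 -1.26  2.23  1.32  1.78  1.71]
   1.1 [-1.31  1.14  1.27  2.3  -0.96  0.2  -2.09]
-1.2
   0 [ 0.04  0.61  0.01  1.94 -0.3   0.69 -2.48]
   0.2 [-0.26  0.59  0.3   2.02 -0.3   0.58 -2.53]
   0.4 [-0.57  0.62  0.58  2.09 -0.3   0.47 -2.6 ]
   0.6 [-0.86  0.74  0.87  2.15 -0.39  0.4  -2.58]
   0.8 [-1.08  0.89  1.08  2.18 -0.45  0.38 -2.6 ]
   1.0 [-1.24  1.12  1.29  2.19 -0.63  0.42 -2.5 ]
   1.1 [-0.02  1.04 -1.26  2.12  1.21  1.96  1.54]
-1.5
   0 [ 0.    0.57  0.11  2.06 -0.47  0.59 -2.58]
   0.2 [-0.35  0.58  0.44  2.09 -0.46  0.56 -2.64]
   0.4 [-0.72  0.71  0.87  2.11 -0.6   0.59 -2.55]
   0.6 [-0.93  0.86  1.08  2.11 -0.6   0.61 -2.61]
   0.8 [-1.1   1.06  1.3   2.08 -0.64  0.7  -2.62]
   1.0 [ 0.06  1.03 -1.26  1.98  1.08  1.9   1.49]
   1.1 [ 0.01  1.09 -1.26  1.95  1.07  2.02  1.43]
```

```bash
cat >> h.py <<'E'
def P(th,psi,z=None):
    off=np.array([np.cos(psi),np.sin(psi),0])*.012
    return pour(th,psi,np.r_[(RIM+off)[:2],z or .205-.03*min(th/.6,1)],AL)
def go(th,psi,vel=.03,z=None):
    pose=P(th,psi,z)
    try: move_linear(*pose,vel=vel)
    except MotionError:
        s=solve_ik(*pose); d=9 if s is None else np.abs(np.array(s)-read_joint_pos()).max()
        print('fallback',th,psi,round(float(d),2))
        if d>.6: raise
        move_joints(s)
E
python3 - <<'E'
from h import *
go(.5,-.6,.04);go(.4,-.6,.04)
for ps in(-.8,-1.,-1.15): go(.4,ps,.04)
print(read_joint_pos().round(2) if hasattr(read_joint_pos(),'round') else read_joint_pos())
for th in np.arange(.5,1.06,.1): go(th,-1.15)
print(read_time_s(),read_ft_force(),read_joint_pos()); snap('side','p1'); dwell(.4)
E
```

```text
[-0.56  0.61  0.55  2.09 -0.27  0.46 -2.58]
22.825 [ 0.41635378 -0.05056176 -1.09185352] [-1.23088539  1.05083186  1.20408545  2.21131171 -0.46988657  0.33031359
 -2.63352958]
```

```bash
python3 - <<'E'
from h import *
s=snap('side','p2'); w=snap('wrist','p2w'); t=snap('top','p2t')
B=lambda i:i['pixels'][:,:,::-1]
a=cv2.resize(B(s)[190:340,200:320],(400,500)); b=cv2.resize(B(t)[210:300,110:180],(390,500)) 
cv2.imwrite('pics/p2c.png',cv2.hconcat([a,b]))
E
```

```text
(no output)
```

View pics/p2c.png

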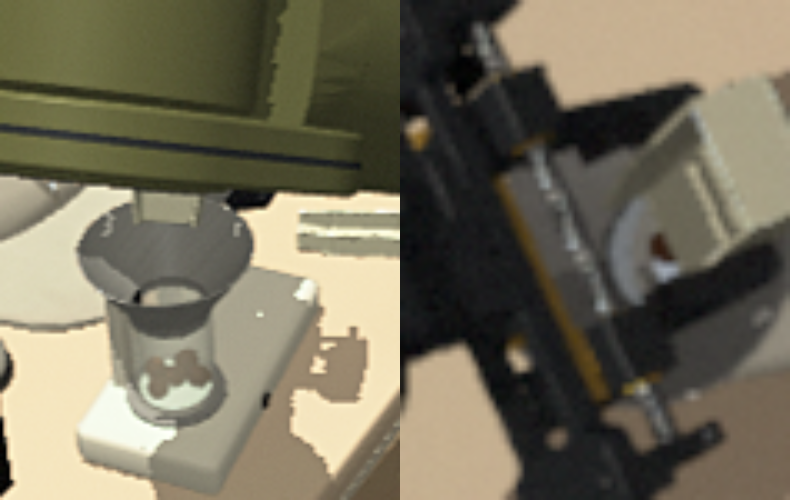

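The jar shows a cluster of four or five brown nuts, and the visible part of the tray looks empty. I'll jiggle once more, put the tray back, then count.

```bash
python3 - <<'E'
from h import *
for i in range(2): go(.9,-1.15,.08); go(1.0,-1.15,.08)
dwell(.2)
for th in(.8,.6,.4): go(th,-1.15,.08)
for ps in(-.9,-.6): go(.3,ps,.08)
go(.0,-.6,.08,.215)
p,o=PICK
move_linear(up(p,.20),o,vel=.15); move_linear(up(p,p[2]+.015),o,vel=.1)
print(move_linear(up(p,p[2]-.004),o,vel=.02,until_force=3),read_ee_pos(),p,read_time_s())
open_jaws(); a=Ro.from_euler('xyz',o).apply([0,0,-1])
move_linear(list(np.array(read_ee_pos())+a*.12),o,vel=.12)
s=snap('side','r1'); w=snap('wrist','r1w');t=snap('top','r1t'); print(read_time_s())
B=lambda i:i['pixels'][:,:,::-1]
cv2.imwrite('pics/r1c.png',cv2.hconcat([cv2.resize(B(s)[230:330,225:315],(450,500),interpolation=cv2.INTER_CUBIC),cv2.resize(B(w)[60:360,180:380],(340,500))]))
E
```

```text
True [ 0.48038876 -0.30411359 -0.02644695] [np.float64(0.48054607989060405), np.float64(-0.3042451646396223), np.float64(-0.026302330224443463)] 32.4333
34.4417
```

View pics/r1c.png

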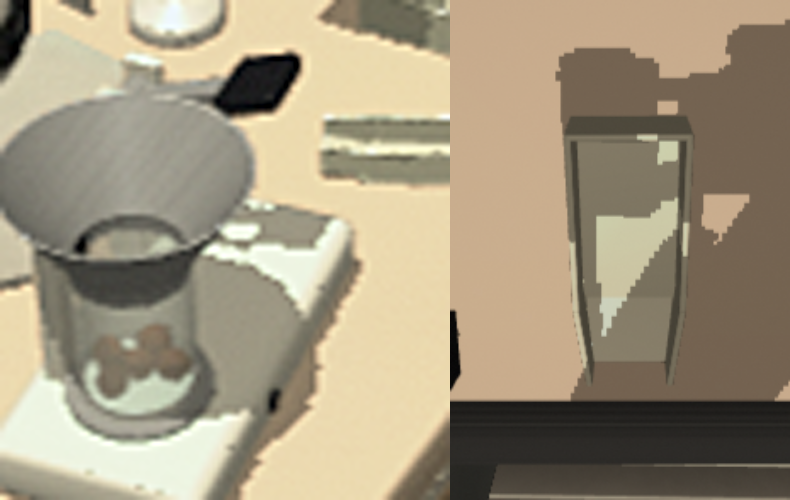

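The jar holds five nuts, the funnel is clear, and the empty tray stands upright on the counter. Next is the lever. The gripper's broad side runs along x, leaning away from the funnel. I'll find first contact, then press about 29 mm.

```bash
cat >> h.py <<'E'
CY=.148
def press(z,yaw,lean=.2,lx=-.027,ly=-.106):
    R=Ro.from_euler('z',CY)*Ro.from_euler('x',lean)*Ro.from_euler('z',yaw)*Ro.from_euler('x',np.pi)
    t=RIM+Ro.from_euler('z',CY).apply([lx,ly,0]); t[2]=z
    return list(t+R.apply([0,0,.033])),list(R.as_euler('xyz'))
E
python3 - <<'E'
from h import *
p=read_ee_pos(); move_linear(up(p,.24),vel=.2); close_gripper(20)
for yaw in(np.pi/2,-np.pi/2):
    s=[solve_ik(*press(z,yaw)) for z in(.25,.18,.12)]; print(yaw,[None if x is None else np.round(x,2) for x in s])
ok=[y for y in(np.pi/2,-np.pi/2) if all(solve_ik(*press(z,y)) is not None for z in(.25,.18,.12))]
yaw=min(ok,key=lambda y:np.abs(np.array(solve_ik(*press(.25,y)))-read_joint_pos()).max()); print(yaw)
np.save('yaw.npy',yaw)
movep(*press(.25,yaw)); dwell(.2); print(read_ft_force(),read_time_s())
move_linear(*press(.18,yaw),vel=.1); dwell(.2); f0=read_ft_force()
print(f0,move_linear(*press(.145,yaw),vel=.02,until_force=1.2),read_ee_pos(),press(.157,yaw)[0],read_ft_force(),read_time_s())
E
```

```text
1.5707963267948966 [array([ 0.34,  0.49, -0.32,  2.  , -0.07,  0.71,  0.26]), array([ 0.34,  0.61, -0.33,  2.08, -0.01,  0.52,  0.22]), array([ 0.33,  0.72, -0.32,  2.13,  0.04,  0.36,  0.19])]
-1.5707963267948966 [array([-0.25,  0.55,  0.6 ,  2.03, -0.66,  0.85, -2.21]), array([-0.16,  0.65,  0.48,  2.11, -0.79,  0.69, -2.07]), array([-0.07,  0.75,  0.33,  2.15, -0.91,  0.53, -1.96])]
-1.5707963267948966
[-0.39636294  0.3703607  -0.27736817] 37.9667
[ 0.07371404 -0.67821874 -0.22995263] True [ 0.44646144 -0.0349278   0.12222593] [np.float64(0.4469591930246372), np.float64(-0.03493821680049557), np.float64(0.12465780293123901)] [-0.20318376 -0.2837845   1.01442731] 40.1917
```

```bash
python3 - <<'E'
from h import *
yaw=float(np.load('yaw.npy'))
for h in(.140,.133,.129):
    r=move_linear(*press(h,yaw),vel=.03); dwell(.2); print(h,read_ee_pos(),read_ft_force())
s=snap('side','l1');t=snap('top','l1t');print(read_time_s())
a=s['pixels'][:,:,::-1][205:285,225:325]
cv2.imwrite('pics/l1c.png',cv2.resize(a,(750,600),interpolation=cv2.INTER_CUBIC))
# predicted pixel of pad centre / pivot / gauge at level, in the crop
C=lambda x,y,z: RIM*[1,1,0]+Ro.from_euler('z',CY).apply([x,y-.048,z])
for X in((-.027,-.055,.127),(-.044,-.035,.127),(-.044,-.075,.127),(.045,-.055,.12)):
    u,v=proj(s,C(*X)); print(round((u-225)*7.5),round((v-205)*7.5))
E
```

```text
0.14 [ 0.44332618 -0.03520223  0.10714182] [-7.62473486 -1.81455734  4.93915732]
0.133 [ 0.44543103 -0.03471159  0.10042727] [-3.14198856 -0.71000426  6.17841228]
0.129 [ 0.44554204 -0.03472362  0.09652523] [-3.46904348 -0.3943466   7.11856028]
42.2
407 357
432 405
480 334
206 327
```

View pics/l1c.png

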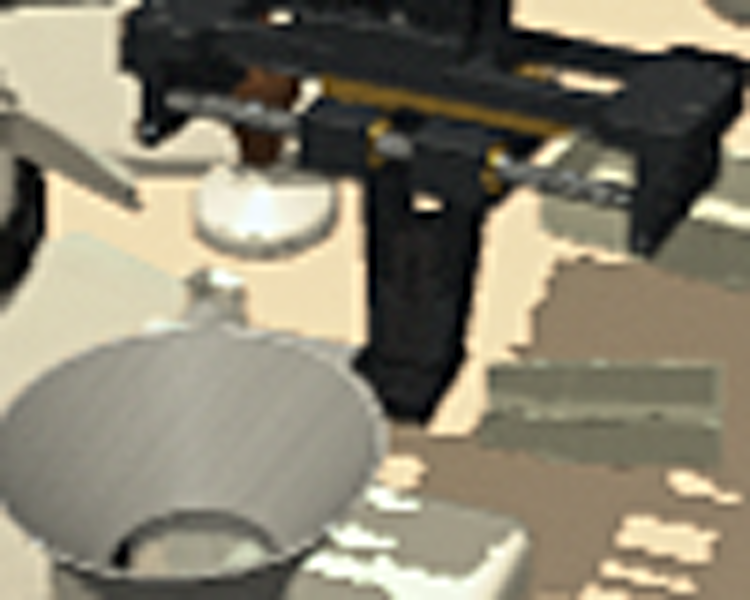

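The black pad sits near level under the closed fingertips: its corners are at about (425,415) and (467,352), against predictions of (432,405) and (480,334). The leftover shift matches the roughly 2 px bias I saw at the rim. The force, about 7 N, also fits half travel, so I'll nudge 1 mm, hold and hand in.

```bash
python3 - <<'E'
from h import *
move_linear(*press(.128,float(np.load('yaw.npy'))),vel=.02); dwell(4); print(read_ee_pos(),read_ft_force(),read_time_s())
print(job_done())
E
```

```text
[ 0.44544554 -0.03473229  0.09554115] [-3.04591667 -0.34587581  6.96818964] 46.45
the job is handed in; nothing more can be done
None
```

I handed the job in at about 46 s: five nuts counted in the jar on camera, the empty tray upright and released, and the fingers holding the run lever near level (about 7 N) for over 4 s; the verdict wasn't shown to me.

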